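# Set up a strap clamp on the carving board

### The arm

A 7-joint arm with a two-finger parallel gripper is mounted at the origin on a cart in front of the work surface, level with it; the furniture and walls round the work are solid. World frame = base frame: x ahead of the robot, y to its left, z up, the work surface at z = 0. Lengths are in m, angles in rad, forces in N, time in s.
With the tool pointing down it reaches from about 0.4 to 0.85 m from the base axis. Payload 4.5 kg.
Tool frame: the origin (TCP) lies where the fingers leave the gripper's body, on its centre line; the fingertips stand 64 mm ahead of it and the grasp point (between the pads) lies 45 mm ahead of it; z points along the fingers, y is the line along which they close (so a half turn about z gives the same grasp; the last joint's range is limited). The gripper opens to 88 mm and grips with 3 to 60 N. Pads are 18 mm wide; open, the fingers measure 123 mm over their backs; the gripper's body (75 mm by 187 mm) begins 45 mm behind the grasp point.
Start: joints at [1.306, 0.689, -0.195, 1.565, 0.157, 0.902, -0.215], TCP at [0.184, -0.597, 0.303] pointing down, gripper open.
Joint ranges: [-3.01, 3.01], [-0.46, 2.08], [-1.47, 1.51], [0.13, 2.56], [-1, 4.14], [0.04, 2.09], [-2.66, 2.66]. Speed limits (rad/s): [2.57, 2.57, 3.14, 3.14, 3.14, 3.14, 3.14].

### API

Orientations are given as a unit quaternion [x, y, z, w].
In Python, from plant import r gives the robot as it stands.
- The arm moves only by the tool play_rows, never from a script. Its arguments are lists of equal length, an entry for each row: "translation": the shift along the tool's x, y, z in m, a list of three; "delta_rot": the turn, a rotation vector about the tool's x, y, z in degrees, a list of three; "grip": the opening, from -1 (shut) to 1 (fully open). In form: {"translation": [[x, y, z], ...], "delta_rot": [[rx, ry, rz], ...], "grip": [grip, ...]}. A call has 1 to 20 rows; each row shifts and turns the commanded pose from where the row before left it, along the tool's axes as they then stand; what a row does not reach is not made up. A row lasts 1/8 s, in which the tool goes at most 62.5 mm and 10.7 degrees, less where a joint would pass 70% of its speed; a pose out of reach is approached as far as the arm can. A call with a gripper value outside its range is refused whole. The fingers move at their own pace and stop on an object; "squeeze" is the grip in N (left out, the last holds). Time passes only in rows, so rows that do not move let the fingers close. It gives the time, the measured TCP pose, the force, the opening and the grip force at its end, in the units of the state.
- r.get_state(): the state, without advancing time (a new reading comes with each control period).
- r.snapshot(name): name is "scene" or "top" or "wrist"; returns the picture (420x560x3 uint8, blue, green, red); there is no depth.
- r.get_calibration(name): a dict with "intrinsics" (3x3 intrinsics, pixels), "eye" and "rotation" of the camera in the world. Camera axes: x right, y up, looking along -z (the intrinsics and any distortion apply to the point x, -y, -z); pixel columns grow to the right and rows downward; lengths in m; the calibration is good to about 2 mm. A picture is of the moment at which its call begins: read the wrist's pose just before it. get_calibration takes no time and is no camera call; for the wrist camera it gives the pose at the moment of the call.
- r.finish_job(): hands the job in; it is judged then, once.
Trained networks look in the newest picture that a camera, given by its name, has taken for a name from the list of things; names that differ only in an ending like _2 or _b are one class to them, and where a whole thing is asked for, a point or a joint stands for the part that bears it (a point fixed in the world has none). Each returns a list of dicts, best first, with "confidence" (0 to 1); they miss things now and then, are a little off and sometimes report something else, mostly with a low value. They report only what shows in the picture. A call takes as long as a camera call.
- r.look_for(camera, target): "point" ([x, y, z] in m, in world coordinates, good to about 4 mm: the middle of the surface that is visible of it).
- r.silhouettes(camera, target): "pixels" (420x560 bool, what is visible of it).
The state is a dict: "clock": time; "q": joint angles; "qd": joint speeds; "joint_torque": joint torques, N m; "tool_pos": TCP position; "eef_rot": TCP orientation; "contact_force": force on the tool from outside, world axes, zero at the start; "moment": the same for the moment, N m; "opening": opening from 0.0 (shut) to 1.0 (fully open); "finger_force": force on a finger pad.
Only numpy, scipy, OpenCV 4.12 (cv2) and the standard library are available. Lean on these libraries where they do the work, as an engineer would, in place of code of your own. Each camera call takes 0.05 s, during which the arm holds its last target. There are 200 camera calls.

### The job

Set up the strap clamp that will hold the lime blank for carving: seat the blank flat in the long pocket of the clamping board, and in the square pocket the packing block that is as thick as the blank, so that the strap will lie level. Then lay the steel strap along the board over the stud so that it bridges the two, drop the thick washer over the stud onto the strap, and last slip the black hand nut over the stud down onto the washer (no turning needed). Leave the other packing block and the tools round about where they lie.

Things in the scene. Friction and masses are not known exactly. Their poses are not given: they have to be found in the camera images.
- clamping_board: Fixed plywood board with beech edges, 250 (x) x 100 (y) x 18 mm, any yaw. Origin: centre of its underside, on the bench; z up. In its frame, all at y = 0: long pocket 94 x 50 mm centred at x = +64 mm; square pocket 48 x 48 mm at x = -73 mm; both cork-lined, 6 mm deep (floor z = 12 mm); at x = -21 mm an upright steel stud, 10 mm thick, tip at z = 82 mm, top 9 mm tapered to 4 mm
- lime_blank: Pale lime-wood block, 42 (x) x 86 (y) x 24 (z) mm, about 60 g. Origin: centre of its underside; its long side is its y, which lies along the board's x (either way round) in the long pocket, with 4 mm to spare all round
- walnut_packing: Dark brown packing block, 40 x 40 x 24 mm (as thick as the blank), about 55 g. Origin: centre of its underside. It goes in the square pocket, with 4 mm to spare all round, in any quarter turn
- red_packing: Red-brown packing block, 40 x 40 x 36 mm, thicker than the blank: not wanted here, stays where it lies. Origin: centre of its underside
- steel_strap: Dark steel clamp strap, 140 (x) x 38 (y) x 12 (z) mm, 350 g, with a slot 50 (x) x 16 (y) mm through its middle. Origin: centre of its underside, in the slot. It goes with its x along the board's x (either way round), the stud in the middle of the slot, one end on the packing block and the other on the blank: underside 36 mm above the bench
- thick_washer: Bright steel ring lying flat, 42 mm outside, 15 mm bore, 8 mm thick, about 65 g. Origin: centre of its underside. Seated on the strap its underside is 48 mm above the bench
- clamp_nut: Black fluted hand nut with a brass sleeve, standing on its boss: boss 28 mm diameter and 10 mm high, head above it 44 mm diameter and 18 mm high, 28 mm in all, smooth 15 mm bore right through, about 90 g. Origin: centre of its underside. Seated on the washer its underside is 56 mm above the bench
- mallet: Turned carver's mallet lying on the bench behind the work, 82 x 262 x 82 mm; stays where it lies
- gouge: Carving gouge with a light wooden handle, 234 x 25 x 28 mm, behind the work; stays where it lies

How it is judged:
By the outcome, as a careful person would: the job done as asked, in the order asked, and still so for the second after the job is handed in, with the robot touching nothing.
It also fails if it takes over 136 s, if anything falls off the work surface, if the arm or the gripper's body presses on something with over 40 N, if the wrist force passes 120 N, or if a joint passes its speed limit or range.

## Working session

There is one attempt and no reset: what is moved stays moved. The work goes in short steps, Python scripts to look and compute and a tool call to move; the robot and the scene stay as the last step left them, time stands still between calls to the robot, and variables do not carry over. Pictures are saved under pics/ and viewed, at most 14 in all, crops included, and the job is handed in when it is done.

Besides the shell and the picture viewer there is one more tool, called after "Call:" as name(argument=value, ...) on one line, values as JSON. play_rows: Moves the arm, as the interface text tells. Its arguments: {"type":"object","properties":{"translation":{"type":"array","items":{"type":"array","items":{"type":"number"}}},"delta_rot":{"type":"array","items":{"type":"array","items":{"type":"number"}}},"grip":{"type":"array","items":{"type":"number"}},"squeeze":{"type":"number"}},"required":["translation","delta_rot","grip"]}

```bash
mkdir -p pics; ls; cat > h.py <<'E'
import numpy as np, cv2
from plant import r
from scipy.spatial.transform import Rotation as R
def cal(n):
    c=r.get_calibration(n); return np.array(c["intrinsics"]),np.array(c["eye"]),np.array(c["rotation"]),c
def ray(c,u,v):
    K,e,Rm,_=c; d=np.linalg.inv(K)@[u,v,1]; return e, Rm@np.array([d[0],-d[1],-d[2]])
def onz(c,u,v,z):
    e,d=ray(c,u,v); return e+d*(z-e[2])/d[2]
def proj(c,P):
    K,e,Rm,_=c; p=Rm.T@(np.array(P)-e); p=K@[p[0],-p[1],-p[2]]; return p[:2]/p[2]
def tri(rays):
    A=np.zeros((3,3));b=np.zeros(3)
    for e,d in rays:
        d=d/np.linalg.norm(d);M=np.eye(3)-np.outer(d,d);A+=M;b+=M@e
    return np.linalg.solve(A,b)
E
python3 - <<'E'
from h import *
for n in("scene","top"):
    im=r.snapshot(n); cv2.imwrite(f"pics/{n}0.png",im); c=cal(n); print(n,c[0].tolist(),c[1],c[2].tolist(),[k for k in c[3]])
    for t in "clamping_board lime_blank walnut_packing red_packing steel_strap thick_washer clamp_nut mallet gouge".split():
        l=r.look_for(n,t); print(t,[(np.round(x["point"],3).tolist(),round(x["confidence"],2)) for x in l[:3]])
print(r.get_state())
E
```

```text
pics
scene [[475.85796823317264, 0.0, 280.6622809422796], [0.0, 475.85796823317264, 211.59425126647247], [0.0, 0.0, 1.0]] [-0.18176728  0.63568019  0.75005801] [-0.1935225740902385, 0.4146993322804614, 0.8035481470679506, -0.38063611555827276] ['intrinsics', 'eye', 'rotation']
clamping_board [([0.55, -0.002, 0.018], 0.83)]
lime_blank [([0.634, -0.282, 0.021], 0.58)]
walnut_packing [([0.625, 0.276, 0.024], 0.79), ([0.551, -0.003, 0.017], 0.39)]
red_packing [([0.527, 0.299, 0.031], 0.95)]
steel_strap [([0.411, 0.324, 0.016], 0.95)]
thick_washer [([0.519, -0.289, 0.011], 0.56), ([0.629, 0.273, 0.024], 0.43)]
clamp_nut [([0.408, -0.309, 0.028], 0.63)]
mallet [([0.755, 0.219, 0.057], 0.85)]
gouge [([0.754, -0.066, 0.017], 0.85)]
top [[448.69116754457434, 0.0, 269.1769337264646], [0.0, 448.69116754457434, 207.3408762211118], [0.0, 0.0, 1.0]] [ 0.41606256 -0.0063175   1.31491182] [0.05162612131848032, -0.05613282123331835, -0.6944605031255756, 0.7154777841251049] ['intrinsics', 'eye', 'rotation']
clamping_board [([0.57, -0.009, 0.019], 0.77)]
lime_blank [([0.642, -0.294, 0.021], 0.83)]
waln
[... 365 characters left out ...]
1,  0.68905997, -0.1945945 ,  1.56529605,  0.15727472,
        0.90248736, -0.21509036]), 'qd': array([-6.15828273e-04,  8.76795223e-04, -1.80570510e-03, -1.13381333e-05,
       -1.00023205e-03, -1.10648148e-03, -5.49546717e-05]), 'joint_torque': array([-2.00151799e-04, -5.27500677e+01, -1.26749206e+00, -1.53747690e+01,
       -5.19344851e-02, -7.41487438e-04,  2.97891938e-05]), 'tool_pos': array([ 0.18402347, -0.59731909,  0.30276863]), 'eef_rot': array([9.88858898e-01, 1.48855886e-01, 2.39753781e-05, 6.08770609e-05]), 'contact_force': array([-0.38294968, -0.09089781, -0.4008274 ]), 'moment': array([-0.01387521, -0.02950318,  0.0069272 ]), 'finger_force': 0.0, 'opening': 1.0053222917656475}
```

View pictures.

```bash
sed -i 's/np.array(c\["rotation"\]),c/R.from_quat(c["rotation"]).as_matrix(),c/' h.py
python3 - <<'E'
import cv2,numpy as np
for n in("scene","top"):
    im=cv2.imread(f"pics/{n}0.png"); cv2.imwrite(f"pics/{n}0b.png",cv2.resize(im,(800,600),interpolation=cv2.INTER_CUBIC))
E
```

```text
(no output)
```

View pics/top0b.png

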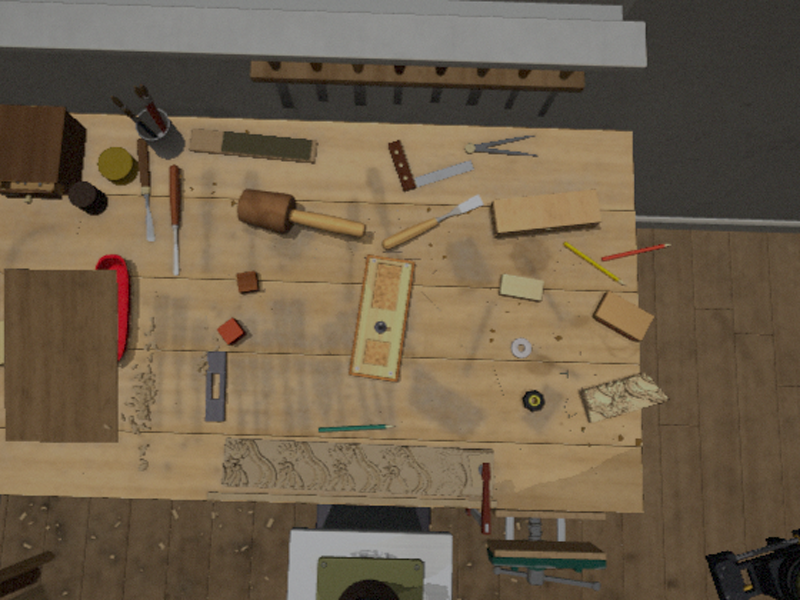

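View pics/scene0b.png

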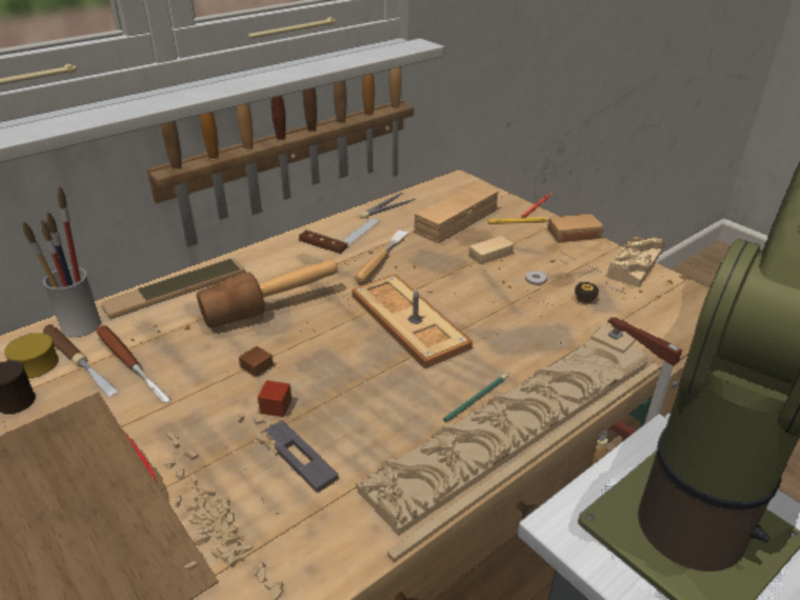

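Top view (800x600 scale): the board spans (385,255)–(375,380) with the stud at (380,327) and the long pocket on the far side. The blank is at (522,288), washer (521,348), nut (533,400), strap (215,386), walnut (247,282) and red block (231,331). The scene view agrees with this. I'll move over the right-hand group for a wrist view.

Call:
play_rows(translation=[[0.0315,-0.0133,0],[0.0315,-0.0133,0],[0.0315,-0.0133,0],[0.0315,-0.0133,0],[0.0315,-0.0133,0],[0.0315,-0.0133,0],[0.0315,-0.0133,0],[0.0315,-0.0133,0],[0.0315,-0.0133,0],[0.0315,-0.0133,0],[0.0315,-0.0133,0],[0.0315,-0.0133,0],[0.0315,-0.0133,0],[0.0315,-0.0133,0],[0,0,0],[0,0,0]], delta_rot=[[0,0,0],[0,0,0],[0,0,0],[0,0,0],[0,0,0],[0,0,0],[0,0,0],[0,0,0],[0,0,0],[0,0,0],[0,0,0],[0,0,0],[0,0,0],[0,0,0],[0,0,0],[0,0,0]], grip=[1,1,1,1,1,1,1,1,1,1,1,1,1,1,1,1], squeeze=40)

```text
clock: 3.0
tool_pos: [0.5499, -0.2904, 0.3026]
eef_rot: [0.989, 0.149, -0.001, 0.0]
contact_force: [0.1, -1.5, 0.5]
opening: 1.002
finger_force: 0.0
```

```bash
cat >> h.py <<'E'
def st():
    s=r.get_state(); M=R.from_quat(s["eef_rot"]).as_matrix()
    print("t",round(s["clock"],2),"p",np.round(s["tool_pos"],4),"yaw_x",round(np.degrees(np.arctan2(M[1,0],M[0,0])),2),"z",np.round(M[:,2],3),"f",np.round(s["contact_force"],1),"op",round(s["opening"],3),"ff",round(s["finger_force"],1),"q",np.round(s["q"],2))
    return s,M
def sil(n,t,z=None):
    """snapshot must be fresh; returns centroid px, minAreaRect, mask"""
    l=r.silhouettes(n,t)
    if not l: print(t,"none"); return None
    m=l[0]["pixels"].astype(np.uint8)
    c=max(cv2.findContours(m,cv2.RETR_EXTERNAL,cv2.CHAIN_APPROX_NONE)[0],key=cv2.contourArea)
    rc=cv2.minAreaRect(c)
    print(t,"conf",round(l[0]["confidence"],2),"area",int(m.sum()),"rect",np.round(rc[0],1),np.round(rc[1],1),round(rc[2],1),"n",len(l))
    return rc,c,m
def pts(cam,c,z):
    return np.array([onz(cam,u,v,z)[:2] for u,v in c.reshape(-1,2).astype(float)+0.0])
def rectw(cam,c,z):
    p=pts(cam,c,z); rc=cv2.minAreaRect((p*1000).astype(np.float32)); return rc
E
python3 - <<'E'
from h import *
s,M=st(); c=cal("wrist"); im=r.snapshot("wrist"); cv2.imwrite("pics/w1.png",im)
print("cam in tool",M.T@(c[1]-s["tool_pos"]),c[0][0,0],c[0][:2,2]); print(M.T@c[2])
for t,z in (("lime_blank",.024),("thick_washer",.008),("clamp_nut",.028)):
    a=sil("wrist",t)
    if a: print("  world rect mm",np.round(np.hstack(rectw(c,a[1],z)),1))
    print("  ",[(np.round(x["point"],4).tolist(),round(x["confidence"],2)) for x in r.look_for("wrist",t)[:2]])
E
```

```text
t 3.0 p [ 0.5499 -0.2904  0.3026] yaw_x 17.08 z [-0.001 -0.001 -1.   ] f [ 0.1 -1.5  0.5] op 1.002 ff 0.0 q [ 0.49  0.68 -0.14  1.58  0.12  0.89 -0.97]
cam in tool [ 0.07790713 -0.00032228 -0.08143774] 373.5047118601844 [278.73998784 206.63278739]
[[ 1.71854595e-04  9.53279817e-01  3.02088664e-01]
 [ 9.99999979e-01 -1.98098632e-04  5.62379139e-05]
 [ 1.13453819e-04  3.02088648e-01 -9.53279831e-01]]
lime_blank conf 0.72 area 4519 rect [309.9  74.7] [93.5 48.7] 26.6 n 1
  world rect mm [ 643.  -291.9   84.6   41.9   81.9]
   [([0.6434, -0.2869, 0.0276], 0.62)]
thick_washer conf 0.74 area 1070 rect [274.  194.5] [37. 38.] 90.0 n 1
  world rect mm [ 521.  -293.8   40.2   39.9   17.1]
   [([0.5201, -0.2906, 0.0061], 0.79)]
clamp_nut conf 0.73 area 1162 rect [263.5 291.5] [39. 35.] 90.0 n 1
  world rect mm [ 419.1 -313.3   47.4   38.1   15.6]
   [([0.4172, -0.3165, 0.0252], 0.75)]
```

View pics/w1.png

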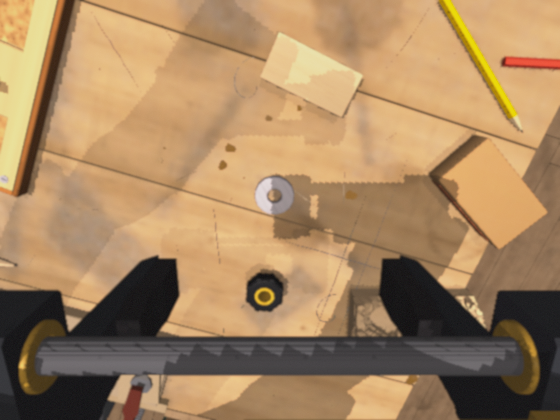

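The wrist view shows the blank at (310,75), the washer at (274,194) and the nut at (264,292). The sizes match the text. I'll hover over the blank with the fingers across its 42 mm side.

Call:
play_rows(translation=[[0.0221,0.0072,0.012],[0.0221,0.0072,0.012],[0.0221,0.0072,0.012],[0.0221,0.0072,0.012],[0,0,0.008],[0,0,0.008],[0,0,0.008],[0,0,0.008],[0,0,0.008],[0,0,0.008],[0,0,0.008],[0,0,0.008],[0,0,0],[0,0,0]], delta_rot=[[0,0,0],[0,0,0],[0,0,0],[0,0,0],[0,0,-8.1],[0,0,-8.1],[0,0,-8.1],[0,0,-8.1],[0,0,-8.1],[0,0,-8.1],[0,0,-8.1],[0,0,-8.1],[0,0,0],[0,0,0]], grip=[1,1,1,1,1,1,1,1,1,1,1,1,1,1])

```text
clock: 5.1
tool_pos: [0.6437, -0.2913, 0.191]
eef_rot: [0.756, 0.655, 0.0, 0.0]
contact_force: [-0.2, 0.8, -0.5]
opening: 0.997
finger_force: 0.0
```

```bash
cat > look.py <<'E'
import sys
from h import *
# look.py name target z : measured in world & tool frame
s,M=st(); c=cal("wrist"); im=r.snapshot("wrist"); cv2.imwrite(f"pics/{sys.argv[1]}.png",im)
for a in sys.argv[2:]:
    t,z=a.split(":"); z=float(z)
    k=sil("wrist",t)
    if not k: continue
    w=rectw(c,k[1],z); print("  world rect mm",np.round(np.hstack(w),1))
    d=M.T@(np.array([w[0][0]/1000,w[0][1]/1000,z])-s["tool_pos"]); print("  in tool mm",np.round(d*1000,1))
    print("  net",[(np.round(x["point"],4).tolist(),round(x["confidence"],2)) for x in r.look_for("wrist",t)[:2]])
E
python3 look.py w2 lime_blank:.024
```

```text
t 5.1 p [ 0.6437 -0.2913  0.191 ] yaw_x 81.77 z [ 0. -0. -1.] f [-0.2  0.8 -0.5] op 0.997 ff 0.0 q [ 0.56  0.95 -0.41  1.37  0.43  0.91 -0.11]
lime_blank conf 0.81 area 7374 rect [278.  201.5] [121.  64.] 90.0 n 1
  world rect mm [ 643.2 -290.    88.1   43.1   81.9]
  in tool mm [  1.2  -0.8 167. ]
  net [([0.6425, -0.2843, 0.026], 0.76)]
```

View pics/w2.png

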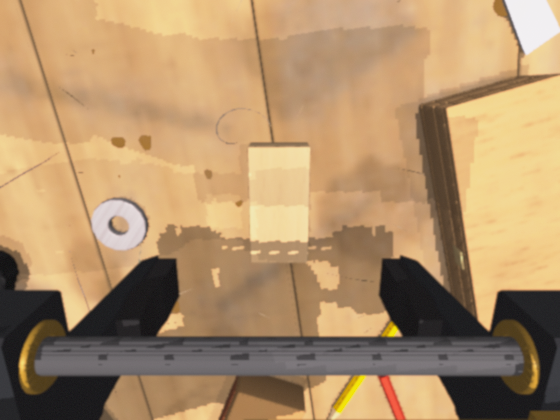

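The blank is centred under the tool at (278,202). I'll descend and grip, keeping the fingertips about 9 mm above the bench.

Call:
play_rows(translation=[[0.001,0,0.015],[0,0,0.015],[0,0,0.015],[0,0,0.015],[0,0,0.015],[0,0,0.015],[0,0,0.014],[0,0,0.013],[0,0,0],[0,0,0],[0,0,0],[0,0,0],[0,0,0],[0,0,0],[0,0,0],[0,0,0]], delta_rot=[[0,0,0],[0,0,0],[0,0,0],[0,0,0],[0,0,0],[0,0,0],[0,0,0],[0,0,0],[0,0,0],[0,0,0],[0,0,0],[0,0,0],[0,0,0],[0,0,0],[0,0,0],[0,0,0]], grip=[1,1,1,1,1,1,1,1,1,-1,-1,-1,-1,-1,-1,-1], squeeze=30)

```text
clock: 7.25
tool_pos: [0.6438, -0.2901, 0.0739]
eef_rot: [0.755, 0.656, -0.0, 0.0]
contact_force: [0.4, -0.1, 1.2]
opening: 0.474
finger_force: 30.0
```

```bash
python3 look.py w3 lime_blank:.024; python3 - <<'E'
from h import *
# board from top/scene
for n in("top","scene"):
    r.snapshot(n); a=sil(n,"clamping_board"); print(np.round(np.hstack(rectw(cal(n),a[1],.018)),1))
E
```

```text
t 7.25 p [ 0.6438 -0.2901  0.0739] yaw_x 81.92 z [ 0. -0. -1.] f [ 0.4 -0.1  1.2] op 0.474 ff 30.0 q [ 0.53  1.1  -0.36  1.4   0.49  0.73 -0.16]
lime_blank conf 0.84 area 17378 rect [278. 259.] [154. 112.] 90.0 n 1
  world rect mm [ 644.8 -276.7   65.6   42.5   81.9]
  in tool mm [13.4 -0.9 49.9]
  net [([0.6435, -0.2708, 0.023], 0.66)]
clamping_board conf 0.86 area 2951 rect [267.6 222.5] [35.3 85.5] 9.2 n 1
[572.6  -8.6 102.6 250.2  82.9]
clamping_board noneTraceback (most recent call last):
  File "<stdin>", line 4, in <module>
TypeError: 'NoneType' object is not subscriptable
```

Call:
play_rows(translation=[[0,0,-0.04],[0,0,-0.04],[0,0,-0.04],[0.0385,-0.0133,-0.008],[0.0385,-0.0133,-0.008],[0.0385,-0.0133,-0.008],[0.0385,-0.0133,-0.008],[0.0385,-0.0133,-0.008],[0.0385,-0.0133,-0.008],[0.0385,-0.0133,-0.008],[0,0,0],[0,0,0],[0,0,0],[0,0,0],[0,0,0],[0,0,0],[0,0,0],[0,0,0],[0,0,0],[0,0,0]], delta_rot=[[0,0,0],[0,0,0],[0,0,0],[0,0,0],[0,0,0],[0,0,0],[0,0,0],[0,0,0],[0,0,0],[0,0,0],[0,0,-10.1],[0,0,-10.1],[0,0,-10.1],[0,0,-10.1],[0,0,-10.1],[0,0,-10.1],[0,0,-10.1],[0,0,-10.1],[0,0,-10.2],[0,0,0]], grip=[-1,-1,-1,-1,-1,-1,-1,-1,-1,-1,-1,-1,-1,-1,-1,-1,-1,-1,-1,-1])

```text
clock: 10.1
tool_pos: [0.5892, -0.0104, 0.2492]
eef_rot: [0.063, 0.998, 0.0, -0.0]
contact_force: [0.2, -0.0, -0.5]
opening: 0.474
finger_force: 30.0
```

```bash
python3 look.py w4 clamping_board:.018 lime_blank:.2
```

```text
t 10.1 p [ 0.5892 -0.0104  0.2492] yaw_x 172.8 z [-0.001  0.    -1.   ] f [ 0.2 -0.  -0.5] op 0.474 ff 30.0 q [ 0.39  0.83 -0.83  1.71  0.73  0.94  0.71]
clamping_board conf 0.64 area 22438 rect [277.5  99. ] [194. 131.] 90.0 n 1
  world rect mm [524.5  -2.1  99.2 151.5  83.2]
  in tool mm [ 65.    0.  231.3]
  net [([0.5115, 0.0025, 0.021], 0.87)]
lime_blank conf 0.88 area 17057 rect [278. 259.] [112. 152.] -0.0 n 1
  world rect mm [575.1  -8.5  41.7  64.3  82.8]
  in tool mm [14.2  0.1 49.2]
  net [([0.5738, -0.0045, 0.1994], 0.95)]
```

View pics/w4.png

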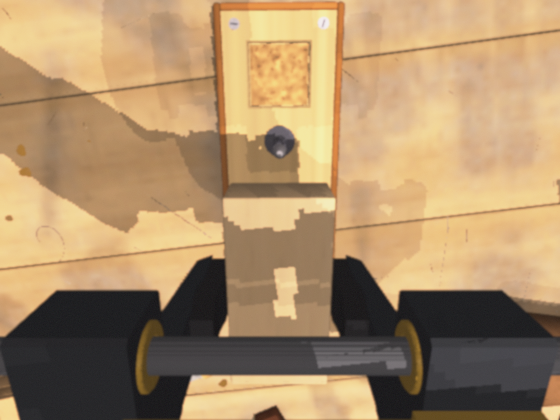

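The wrist view shows the square pocket at cols 247–311, rows 41–107, the stud tip near (279,153), and the blank held squarely in front. The board's near edge is at row 2.

```bash
python3 - <<'E'
from h import *
s,M=st(); c=cal("wrist")
def T(u,v,z): return np.round((M.T@(onz(c,u,v,z)-s["tool_pos"]))*1000,1)
im=cv2.imread("pics/w4.png").astype(int)
print("near edge",T(279,2,.018)); print("pocket rim",T(247,74,.018),T(311,74,.018),T(279,41,.018),T(279,107,.018))
print("stud tip",T(279,153,.082))
g=im.sum(2)
print("col279 rows 30-60",g[34:48,279]); print(g[100:114,279]); print("stud col",g[120:162,279]); print("row153",g[153,260:300]); print("row140", g[140,260:300]);print("row 74",g[74,242:252],g[74,305:316])
E
python3 -c "
import cv2
im=cv2.imread('pics/w4.png')[0:190,190:370]; cv2.imwrite('pics/w4c.png',cv2.resize(im,None,fx=3.1,fy=3.1,interpolation=cv2.INTER_CUBIC))"
```

```text
t 10.35 p [ 0.5894 -0.0101  0.2497] yaw_x 172.84 z [ 0. -0. -1.] f [ 0.2  0.9 -1.7] op 0.473 ff 30.0 q [ 0.39  0.83 -0.83  1.71  0.73  0.94  0.71]
near edge [140.6   0.3 231.7]
pocket rim [ 89.7 -25.  231.7] [ 89.7  25.6 231.7] [113.7   0.3 231.7] [ 64.4   0.3 231.7]
stud tip [ 37.6   0.3 167.7]
col279 rows 30-60 [620 617 617 617 614 591 525 459 467 550 559 530 514 512]
[581 572 562 550 519 474 486 545 593 615 621 622 622 624]
stud col [621 621 617 613 579 458 344 320 323 323 319 320 316 320 299 265 225 201
 185 178 188 212 243 264 265 269 281 297 311 340 420 531 581 558 449 351
 291 255 277 322 341 346]
row153 [353 355 360 357 359 354 358 356 347 324 287 241 211 207 219 265 365 479
 540 558 563 553 496 398 321 256 217 221 262 302 330 336 335 337 335 338
 353 400 491 566]
row140 [353 354 356 336 279 217 185 194 193 194 195 194 183 170 160 170 168 166
 184 188 189 190 203 230 238 232 222 208 196 201 204 204 211 227 287 370
 441 507 542 578]
row 74 [586 583 586 580 565 533 512 529 542 540] [517 515 500 466 459 501 560 596 603 605 607]
```

View pics/w4c.png

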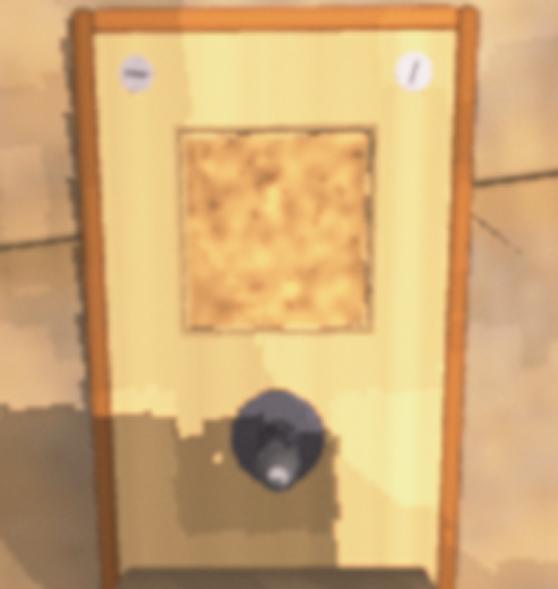

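The board centre is at about +15.9 mm in tool x, cross-checked by the pocket, near edge and stud. The blank sits at about -3 mm in the hand, so I'll place it in the long pocket.

Call:
play_rows(translation=[[-0.0151,0.0002,0.02],[-0.0151,0,0.02],[-0.0151,0,0.02],[0,0,0.0145],[0,0,0.0145],[0,0,0.0145],[0,0,0.0145],[0,0,0.0145],[0,0,0.0145],[0,0,0.008],[0,0,0.005],[0,0,0.003],[0,0,0],[0,0,0]], delta_rot=[[0,0,-0.3],[0,0,0],[0,0,0],[0,0,0],[0,0,0],[0,0,0],[0,0,0],[0,0,0],[0,0,0],[0,0,0],[0,0,0],[0,0,0],[0,0,0],[0,0,0]], grip=[-1,-1,-1,-1,-1,-1,-1,-1,-1,-1,-1,-1,-1,-1])

```text
clock: 12.1
tool_pos: [0.6347, -0.0153, 0.0871]
eef_rot: [0.059, 0.998, 0.0, 0.0]
contact_force: [0.5, 0.1, 0.5]
opening: 0.473
finger_force: 30.0
```

Call:
play_rows(translation=[[0,0,0.001],[0,0,0],[0,0,0],[0,0,0],[0,0,0],[0,0,-0.01],[0,0,-0.03],[0,0,-0.04],[0,0,-0.04],[0,0,-0.03],[0,0,0],[0,0,0]], delta_rot=[[0,0,0],[0,0,0],[0,0,0],[0,0,0],[0,0,0],[0,0,0],[0,0,0],[0,0,0],[0,0,0],[0,0,0],[0,0,0],[0,0,0]], grip=[-1,-1,0.5,0.6,0.8,1,1,1,1,1,1,1])

```text
clock: 13.6
tool_pos: [0.634, -0.0157, 0.2352]
eef_rot: [0.059, 0.998, -0.0, -0.0]
contact_force: [0.1, 0.5, -0.5]
opening: 1.002
finger_force: 0.0
```

```bash
python3 look.py w5 lime_blank:.036 clamping_board:.018
python3 - <<'E'
from h import *
r.snapshot("top")
for t,z in(("walnut_packing",.024),("steel_strap",.012),("clamping_board",.018)):
    a=sil("top",t)
    if a: print(np.round(np.hstack(rectw(cal("top"),a[1],z)),1))
E
```

```text
t 13.6 p [ 0.634  -0.0157  0.2352] yaw_x 173.22 z [-0.001 -0.001 -1.   ] f [ 0.1  0.5 -0.5] op 1.002 ff 0.0 q [ 0.37  0.9  -0.82  1.58  0.74  1.    0.77]
lime_blank conf 0.69 area 5807 rect [279.5 192. ] [ 55. 108.] -0.0 n 1
  world rect mm [633.9 -15.7  42.3  87.3  83.2]
  in tool mm [ -0.    0.2 199.2]
  net [([0.6278, -0.0123, 0.0373], 0.89), ([0.7443, 0.0564, 0.0526], 0.32)]
clamping_board conf 0.84 area 26632 rect [280.  128.5] [138. 257.] -0.0 n 1
  world rect mm [595.6 -10.7  99.1 201.1  83.2]
  in tool mm [ 38.5   0.7 217.2]
  net [([0.5613, -0.0016, 0.0165], 0.84)]
walnut_packing conf 0.73 area 232 rect [173.5 198. ] [16. 15.] 90.0 n 2
[633.9 267.9  47.3  43.7   3.7]
steel_strap conf 0.58 area 585 rect [151. 270.] [48. 14.] 90.0 n 1
[424.8 322.3 136.5  40.1   1.7]
clamping_board conf 0.61 area 2038 rect [266.2 230.8] [34.7 68.8] 9.1 n 1
[547.8  -4.9 100.2 200.4  83. ]
```

View pics/w5.png

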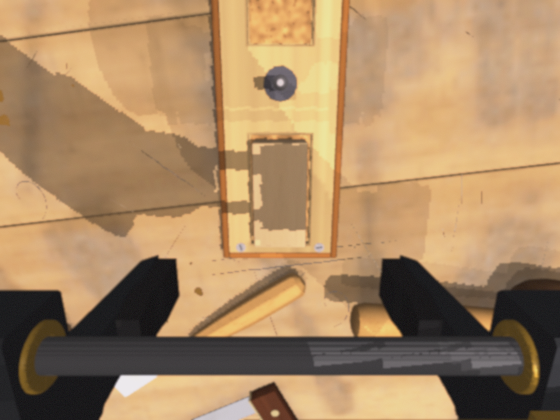

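The blank sits flat inside the long pocket (rim rows 134–248, blank within it). Next is the walnut block.

Call:
play_rows(translation=[[0.0042,0.0352,0],[0.0042,0.0352,0],[0.0042,0.0352,0],[0.0042,0.0352,0],[0.0042,0.0352,0],[0.0042,0.0352,0.012],[0.0042,0.0352,0.012],[0.0042,0.0352,0.012],[0,0,0],[0,0,0]], delta_rot=[[0,0,0],[0,0,0],[0,0,0],[0,0,0],[0,0,0],[0,0,0],[0,0,0],[0,0,0],[0,0,0],[0,0,0]], grip=[1,1,1,1,1,1,1,1,1,1])

```text
clock: 15.3
tool_pos: [0.6347, 0.2672, 0.1996]
eef_rot: [0.059, 0.998, -0.001, 0.0]
contact_force: [0.6, -0.5, -0.3]
opening: 0.995
finger_force: 0.0
```

```bash
python3 look.py w6 walnut_packing:.024 red_packing:.036 steel_strap:.012
```

```text
t 15.3 p [0.6347 0.2672 0.1996] yaw_x 173.19 z [ 0.    -0.001 -1.   ] f [ 0.6 -0.5 -0.3] op 0.995 ff 0.0 q [-0.11  0.99 -0.76  1.42  0.74  1.03  0.42]
walnut_packing conf 0.81 area 3109 rect [282.4 201.7] [58.  55.1] 72.1 n 1
  world rect mm [634.4 270.   43.5  39.6  11.7]
  in tool mm [  0.6   2.9 175.6]
  net [([0.6369, 0.2736, 0.0257], 0.62)]
red_packing conf 0.79 area 4749 rect [303.8  44.8] [70.  72.1] 45.0 n 1
  world rect mm [534.3 294.6  40.3  41.2  39.3]
  in tool mm [102.9  15.5 163.5]
  net [([0.5338, 0.2941, 0.0323], 0.59)]
steel_strap conf 0.54 area 9251 rect [219. 396.] [ 46. 232.] 90.0 n 1
  world rect mm [812.8 190.7 211.2  51.8  83.3]
  in tool mm [-185.9  -54.5  187.7]
  net []
```

View pics/w6.png

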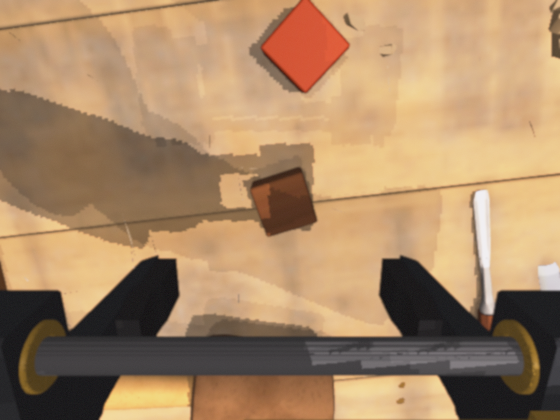

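The walnut block is at (283,202), turned about 18.5° relative to the tool. The mallet head is clear of the body.

Call:
play_rows(translation=[[-0.0012,0.0029,0.01],[0,0,0.01],[0,0,0.016],[0,0,0.018],[0,0,0.018],[0,0,0.018],[0,0,0.018],[0,0,0.012],[0,0,0.006],[0,0,0],[0,0,0],[0,0,0],[0,0,0],[0,0,0],[0,0,0],[0,0,0]], delta_rot=[[0,0,-9.25],[0,0,-9.25],[0,0,0],[0,0,0],[0,0,0],[0,0,0],[0,0,0],[0,0,0],[0,0,0],[0,0,0],[0,0,0],[0,0,0],[0,0,0],[0,0,0],[0,0,0],[0,0,0]], grip=[1,1,1,1,1,1,1,1,1,1,-1,-1,-1,-1,-1,-1])

```text
clock: 17.65
tool_pos: [0.6359, 0.2709, 0.0738]
eef_rot: [-0.102, 0.995, -0.0, 0.0]
contact_force: [-0.4, 0.3, 0.7]
opening: 0.451
finger_force: 30.0
```

Call:
play_rows(translation=[[0,0,-0.03],[0,0,-0.03],[0,0,-0.03],[0,0,-0.036],[0.0127,-0.0355,0],[0.0127,-0.0355,0],[0.0127,-0.0355,0],[0.0127,-0.0355,0],[0.0127,-0.0355,0],[0.0127,-0.0355,0],[0.0127,-0.0355,0],[0.0127,-0.0355,0],[0,0,0],[0,0,0]], delta_rot=[[0,0,0],[0,0,0],[0,0,9.25],[0,0,9.25],[0,0,0],[0,0,0],[0,0,0],[0,0,0],[0,0,0],[0,0,0],[0,0,0],[0,0,0],[0,0,0],[0,0,0]], grip=[-1,-1,-1,-1,-1,-1,-1,-1,-1,-1,-1,-1,-1,-1])

```text
clock: 19.4
tool_pos: [0.5021, 0.0018, 0.2]
eef_rot: [0.059, 0.998, 0.001, 0.001]
contact_force: [0.2, 0.7, -0.8]
opening: 0.45
finger_force: 30.0
```

```bash
python3 look.py w7 walnut_packing:.15 lime_blank:.036 clamping_board:.018
```

```text
t 19.4 p [0.5021 0.0018 0.2   ] yaw_x 173.24 z [ 0.001  0.001 -1.   ] f [ 0.2  0.7 -0.8] op 0.45 ff 30.0 q [ 0.35  0.8  -0.76  2.01  0.87  0.69  0.48]
walnut_packing conf 0.66 area 10272 rect [278.5 283.5] [105. 101.] 90.0 n 1
  world rect mm [497.9   2.5  39.7  46.7  83.2]
  in tool mm [ 4.3  0.2 50. ]
  net [([0.5003, 0.0042, 0.1515], 0.81)]
lime_blank conf 0.76 area 1810 rect [276.5 391.5] [35. 51.] 90.0 n 1
  world rect mm [658.9 -18.3  41.8  35.7  83.2]
  in tool mm [-157.9   -1.8  164.2]
  net [([0.6579, -0.0149, 0.0378], 0.88)]
clamping_board conf 0.6 area 17576 rect [277. 191.] [140. 132.] -0.0 n 1
  world rect mm [497.5   1.4  99.6 100.2  83.2]
  in tool mm [  4.7  -1.2 182. ]
  net [([0.4944, 0.0073, 0.0167], 0.57)]
```

View pics/w7.png

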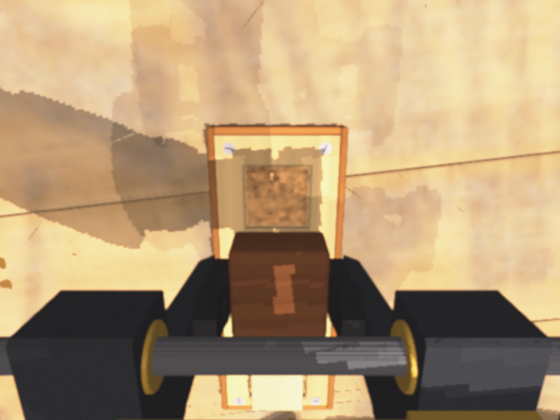

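The square pocket is at cols 244–311 with its near rim at row 165. The walnut is held squarely in front of it.

Call:
play_rows(translation=[[0.0035,-0.0011,0.015],[0,0,0.015],[0,0,0.015],[0,0,0.015],[0,0,0.015],[0,0,0.015],[0,0,0.012],[0,0,0.007],[0,0,0.0045],[0,0,0],[0,0,0],[0,0,0],[0,0,0],[0,0,-0.01],[0,0,-0.03],[0,0,-0.04],[0,0,-0.04],[0,0,-0.03],[0,0,0],[0,0,0]], delta_rot=[[0,0,0],[0,0,0],[0,0,0],[0,0,0],[0,0,0],[0,0,0],[0,0,0],[0,0,0],[0,0,0],[0,0,0],[0,0,0],[0,0,0],[0,0,0],[0,0,0],[0,0,0],[0,0,0],[0,0,0],[0,0,0],[0,0,0],[0,0,0]], grip=[-1,-1,-1,-1,-1,-1,-1,-1,-1,-1,0.5,0.6,0.8,1,1,1,1,1,1,1])

```text
clock: 22.25
tool_pos: [0.4973, -0.0001, 0.2359]
eef_rot: [0.059, 0.998, -0.0, -0.0]
contact_force: [-0.4, -0.1, -0.7]
opening: 0.997
finger_force: 0.0
```

```bash
python3 look.py w8 walnut_packing:.036 lime_blank:.036 clamping_board:.018
```

```text
t 22.25 p [ 4.973e-01 -1.000e-04  2.359e-01] yaw_x 173.21 z [-0.001 -0.001 -1.   ] f [-0.4 -0.1 -0.7] op 0.997 ff 0.0 q [ 0.39  0.74 -0.8   1.99  0.79  0.75  0.55]
walnut_packing conf 0.77 area 2568 rect [279.5 192. ] [52. 51.] 90.0 n 1
  world rect mm [496.    0.6  39.4  42.1  83.2]
  in tool mm [  1.3   0.7 199.9]
  net [([0.4973, 0.0001, 0.0362], 0.67)]
lime_blank conf 0.79 area 2498 rect [280.  312.5] [45. 48.] 90.0 n 2
  world rect mm [603.6 -11.7  41.7  45.   83.2]
  in tool mm [-107.1    1.2  199.8]
  net [([0.6065, -0.0115, 0.0389], 0.55)]
clamping_board conf 0.94 area 19647 rect [280. 231.] [208. 124.] 90.0 n 1
  world rect mm [543.5  -4.4  99.2 192.8  83.2]
  in tool mm [-46.5   1.3 217.8]
  net [([0.5368, 0.0018, 0.0192], 0.68)]
```

View pics/w8.png

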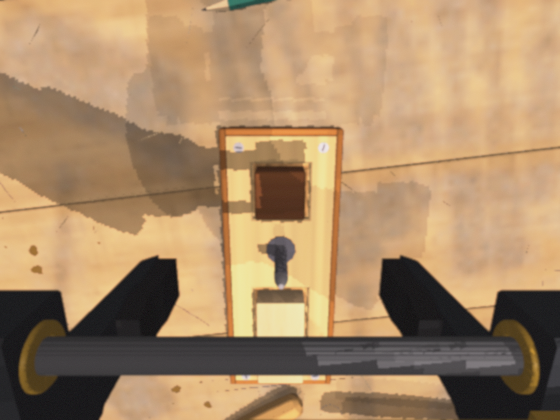

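The walnut is in the pocket (rows 166–218 against rim rows 164–221), but it sits about 3 mm toward the near wall. I'll regrasp it and shift it to the centre so it surely lies flat.

Call:
play_rows(translation=[[0,0,0.04],[0,0,0.04],[0,0,0.04],[0,0,0.02],[0,0,0.0095],[0,0,0],[0,0,0],[0,0,0],[0,0,0],[0,0,0],[0,0,-0.006],[0,0,-0.006],[-0.0032,0,0],[0,0,0],[0,0,0],[0,0,0.006],[0,0,0.006],[0,0,0],[0,0,0],[0,0,0]], delta_rot=[[0,0,0],[0,0,0],[0,0,0],[0,0,0],[0,0,0],[0,0,0],[0,0,0],[0,0,0],[0,0,0],[0,0,0],[0,0,0],[0,0,0],[0,0,0],[0,0,0],[0,0,0],[0,0,0],[0,0,0],[0,0,0],[0,0,0],[0,0,0]], grip=[1,1,1,1,1,1,-1,-1,-1,-1,-1,-1,-1,-1,-1,-1,-1,-1,-1,-1])

```text
clock: 25.1
tool_pos: [0.5016, 0.0, 0.089]
eef_rot: [0.059, 0.998, -0.001, 0.002]
contact_force: [-4.1, -2.4, 28.5]
opening: 0.446
finger_force: 30.0
```

```bash
python3 look.py w9 walnut_packing:.036; python3 -c "
import cv2
im=cv2.imread('pics/w9.png')[0:420,100:460]; cv2.imwrite('pics/w9c.png',cv2.resize(im,None,fx=1.42,fy=1.42))"
```

```text
t 25.1 p [0.5016 0.     0.089 ] yaw_x 173.27 z [ 0.003 -0.001 -1.   ] f [-4.1 -2.4 28.5] op 0.446 ff 30.0 q [ 0.22  0.96 -0.52  2.06  1.17  0.46  0.22]
walnut_packing conf 0.88 area 9895 rect [278.5 280. ] [104.  99.] 90.0 n 1
  world rect mm [4.976e+02 4.000e-01 3.940e+01 4.700e+01 8.320e+01]
  in tool mm [ 4.2 -0.1 53. ]
  net [([0.4978, 0.0034, 0.0387], 0.89)]
```

View pics/w9c.png

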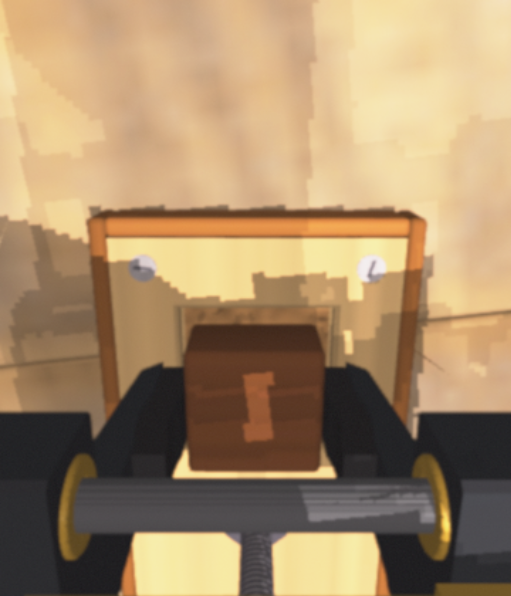

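The near gap is large (rows 216–228), so the block has gone too far and is touching the far rim. I'll lift it, shift it back 3 mm and lower it.

Call:
play_rows(translation=[[0,0,-0.005],[0,0,-0.003],[0.003,0,0],[0,0,0],[0,0,0.004],[0,0,0.003],[0,0,0],[0,0,0]], delta_rot=[[0,0,0],[0,0,0],[0,0,0],[0,0,0],[0,0,0],[0,0,0],[0,0,0],[0,0,0]], grip=[-1,-1,-1,-1,-1,-1,-1,-1])

```text
clock: 26.25
tool_pos: [0.4979, 0.0003, 0.0891]
eef_rot: [0.059, 0.998, -0.0, 0.001]
contact_force: [-3.1, -0.6, 18.8]
opening: 0.447
finger_force: 30.0
```

```bash
python3 look.py w10 walnut_packing:.036; python3 - <<'E'
import cv2
g=cv2.imread('pics/w10.png').sum(2); print(g[205:245,262]);print(g[205:245,290])
E
```

```text
t 26.25 p [4.979e-01 3.000e-04 8.910e-02] yaw_x 173.25 z [ 0.001 -0.001 -1.   ] f [-3.1 -0.6 18.8] op 0.447 ff 30.0 q [ 0.22  0.96 -0.52  2.07  1.18  0.46  0.21]
walnut_packing conf 0.73 area 9778 rect [278.  279.5] [105.  98.] 90.0 n 1
  world rect mm [493.6   0.9  39.4  47.4  83.4]
  in tool mm [ 4.4  0.1 53.1]
  net [([0.4946, 0.0002, 0.035], 0.71)]
[616 618 617 618 616 594 503 412 390 390 390 391 390 389 391 388 393 376
 344 318 299 293 265 209 155 139 136 136 141 136 139 144 144 146 146 149
 145 151 150 150]
[387 386 384 389 384 385 386 386 386 389 386 388 389 388 387 384 385 373
 344 323 325 328 301 225 160 138 140 134 142 149 144 144 140 143 150 151
 146 148 151 154]
```

Call:
play_rows(translation=[[0,0,-0.001],[0,0,0],[0,0,0],[0,0,0],[0,0,-0.01],[0,0,-0.03],[0,0,-0.03],[0,0,-0.01],[0,0,0],[0,0,0]], delta_rot=[[0,0,0],[0,0,0],[0,0,0],[0,0,0],[0,0,0],[0,0,0],[0,0,0],[0,0,0],[0,0,0],[0,0,0]], grip=[-1,0.3,0.6,0.8,1,1,1,1,1,1])

```text
clock: 27.65
tool_pos: [0.4976, 0.0, 0.1679]
eef_rot: [0.059, 0.998, -0.0, -0.001]
contact_force: [-0.2, -0.5, 0.3]
opening: 0.997
finger_force: 0.0
```

```bash
python3 look.py w11 walnut_packing:.036; python3 -c "
import cv2
im=cv2.imread('pics/w11.png')[110:310,180:380]; cv2.imwrite('pics/w11c.png',cv2.resize(im,None,fx=3,fy=3,interpolation=cv2.INTER_CUBIC))"
```

```text
t 27.65 p [0.4976 0.     0.1679] yaw_x 173.22 z [-0.001 -0.    -1.   ] f [-0.2 -0.5  0.3] op 0.997 ff 0.0 q [ 0.31  0.83 -0.68  2.04  0.94  0.61  0.42]
walnut_packing conf 0.96 area 4447 rect [279.  219.5] [69. 66.] 90.0 n 1
  world rect mm [495.    0.5  39.7  44.4  83.2]
  in tool mm [  2.5   0.2 131.9]
  net [([0.4967, -0.001, 0.0335], 0.84)]
```

View pics/w11c.png

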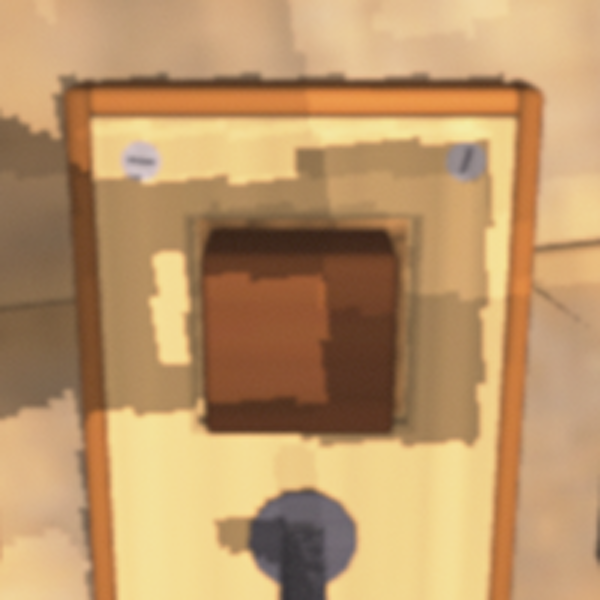

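The walnut lies flat in the square pocket, with cork visible on the near, left and right sides. Next is the strap.

Call:
play_rows(translation=[[0,0,-0.02],[0.0122,0.0346,0],[0.0122,0.0346,0],[0.0122,0.0346,0],[0.0122,0.0346,0],[0.0122,0.0346,0],[0.0122,0.0346,0],[0.0122,0.0346,0],[0.0122,0.0346,0],[0.0122,0.0346,0],[0,0,0],[0,0,0]], delta_rot=[[0,0,0],[0,0,0],[0,0,0],[0,0,0],[0,0,0],[0,0,0],[0,0,0],[0,0,-8.0],[0,0,0],[0,0,0],[0,0,0],[0,0,0]], grip=[1,1,1,1,1,1,1,1,1,1,1,1])

```text
clock: 29.3
tool_pos: [0.416, 0.3185, 0.1881]
eef_rot: [-0.011, 1.0, -0.001, -0.0]
contact_force: [0.2, -0.4, -0.5]
opening: 0.999
finger_force: 0.0
```

```bash
cat > strap.py <<'E'
import sys
from h import *
z=float(sys.argv[1])
s,M=st(); c=cal("wrist"); im=r.snapshot("wrist"); cv2.imwrite(f"pics/{sys.argv[2]}.png",im)
k=sil("wrist","steel_strap"); m=k[2]
cs,h=cv2.findContours(m,cv2.RETR_CCOMP,cv2.CHAIN_APPROX_NONE)
for i,q in enumerate(cs):
    if cv2.contourArea(q)>300:
        w=rectw(c,q,z); d=M.T@(np.array([w[0][0]/1e3,w[0][1]/1e3,z])-s["tool_pos"])
        print("hole" if h[0][i][3]>=0 else "outer",np.round(np.hstack(w),1),"tool",np.round(d*1e3,1),"bbox",cv2.boundingRect(q))
E
python3 strap.py .012 w12
```

```text
t 29.3 p [0.416  0.3185 0.1881] yaw_x -178.79 z [-0.    -0.002 -1.   ] f [ 0.2 -0.4 -0.5] op 0.999 ff 0.0 q [-0.32  0.83 -0.72  1.95  0.86  0.7   0.01]
steel_strap conf 0.89 area 8446 rect [284.5 205. ] [184.  55.] 90.0 n 1
outer [422.8 323.  140.1  38.8   1.8] tool [ -7.    4.7 176. ] bbox (257, 113, 56, 185)
hole [421.7 323.1  47.7  16.7   3.6] tool [ -5.8   4.9 176. ] bbox (273, 179, 25, 63)
```

Call:
play_rows(translation=[[-0.0068,0.0047,0.015],[0,0,0.018],[0,0,0.018],[0,0,0.018],[0,0,0.018],[0,0,0.016],[0,0,0.01],[0,0,0.006],[0,0,0],[0,0,0]], delta_rot=[[0,0,-0.6],[0,0,0],[0,0,0],[0,0,0],[0,0,0],[0,0,0],[0,0,0],[0,0,0],[0,0,0],[0,0,0]], grip=[1,1,1,1,1,1,1,1,1,1])

```text
clock: 30.65
tool_pos: [0.4228, 0.3245, 0.0701]
eef_rot: [-0.016, 1.0, 0.0, 0.0]
contact_force: [1.1, -0.2, 0.8]
opening: 1.001
finger_force: 0.0
```

```bash
python3 strap.py .012 w13
```

```text
t 30.65 p [0.4228 0.3245 0.0701] yaw_x -178.18 z [ 0.001  0.001 -1.   ] f [ 1.1 -0.2  0.8] op 1.001 ff 0.0 q [-0.43  1.01 -0.53  1.96  1.11  0.5  -0.19]
steel_strap noneTraceback (most recent call last):
  File "strap.py", line 5, in <module>
    k=sil("wrist","steel_strap"); m=k[2]
                                    ~^^^
TypeError: 'NoneType' object is not subscriptable
```

Call:
play_rows(translation=[[0,0,0.0035],[0,0,0],[0,0,0],[0,0,0],[0,0,0],[0,0,0],[0,0,0],[0,0,-0.01],[0,0,-0.01],[0,0,0]], delta_rot=[[0,0,0],[0,0,0],[0,0,0],[0,0,0],[0,0,0],[0,0,0],[0,0,0],[0,0,0],[0,0,0],[0,0,0]], grip=[1,1,-1,-1,-1,-1,-1,-1,-1,-1], squeeze=45)

```text
clock: 32.0
tool_pos: [0.423, 0.3247, 0.0871]
eef_rot: [-0.016, 1.0, 0.001, 0.001]
contact_force: [-0.1, -0.8, -3.9]
opening: 0.424
finger_force: 45.0
```

Call:
play_rows(translation=[[0,0,-0.025],[0,0,-0.03],[0,0,-0.03],[0,0,-0.028],[-0.01195,-0.0334,0],[-0.01195,-0.0334,0],[-0.01195,-0.0334,0],[-0.01195,-0.0334,0],[-0.01195,-0.0334,0],[-0.01195,-0.0334,0],[-0.01195,-0.0334,0],[-0.01195,-0.0334,0],[-0.01195,-0.0334,0],[-0.01195,-0.0334,0],[0,0,0],[0,0,0],[0,0,0]], delta_rot=[[0,0,0],[0,0,0],[0,0,0],[0,0,0],[0,0,0],[0,0,0],[0,0,0],[0,0,0],[0,0,0],[0,0,0],[0,0,0],[0,0,0],[0,0,0],[0,0,0],[0,0,8.6],[0,0,0],[0,0,0]], grip=[-1,-1,-1,-1,-1,-1,-1,-1,-1,-1,-1,-1,-1,-1,-1,-1,-1])

```text
clock: 34.12
tool_pos: [0.5524, -0.005, 0.1992]
eef_rot: [0.057, 0.998, 0.0, -0.0]
contact_force: [0.3, 0.1, -3.3]
opening: 0.424
finger_force: 45.0
```

```bash
python3 strap.py .145 w14
```

```text
t 34.12 p [ 0.5524 -0.005   0.1992] yaw_x 173.44 z [-0.  0. -1.] f [ 0.3  0.1 -3.3] op 0.424 ff 45.0 q [ 0.36  0.84 -0.75  1.86  0.82  0.78  0.6 ]
steel_strap conf 0.84 area 21319 rect [277. 226.] [220. 102.] 90.0 n 1
outer [606.9 -11.   37.7  25.6  83.4] tool [-54.8   0.3  54.2] bbox (238, 374, 84, 46)
outer [528.8  -2.6  37.5  91.9  83.7] tool [23.7 -0.2 54.2] bbox (226, 116, 103, 221)
hole [548.7  -4.7  15.3  43.8  84.3] tool [ 3.6 -0.1 54.2] bbox (259, 232, 39, 97)
```

View pics/w14.png

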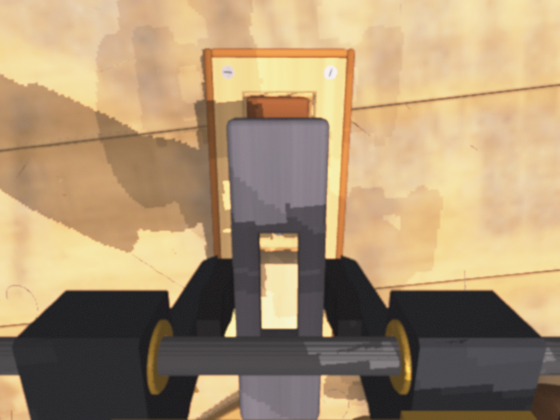

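The strap is straight over the board, with its near end at row 118 and its slot in line with the board centre. I'll lower it over the stud.

Call:
play_rows(translation=[[-0.0012,0.0003,0],[0,0,0.012],[0,0,0.012],[0,0,0.012],[0,0,0.012],[0,0,0.012],[0,0,0.012],[0,0,0.012],[0,0,0]], delta_rot=[[0,0,0.3],[0,0,0],[0,0,0],[0,0,0],[0,0,0],[0,0,0],[0,0,0],[0,0,0],[0,0,0]], grip=[-1,-1,-1,-1,-1,-1,-1,-1,-1])

```text
clock: 35.35
tool_pos: [0.5534, -0.0057, 0.1142]
eef_rot: [0.062, 0.998, -0.0, -0.001]
contact_force: [0.4, 0.2, -3.8]
opening: 0.424
finger_force: 45.0
```

Call:
play_rows(translation=[[0,0,0.005],[0,0,0.0035],[0,0,0],[0,0,0.001],[0,0,0.001],[0,0,0],[0,0,0]], delta_rot=[[0,0,0],[0,0,0],[0,0,0],[0,0,0],[0,0,0],[0,0,0],[0,0,0]], grip=[-1,-1,-1,-1,-1,-1,-1])

```text
clock: 36.22
tool_pos: [0.554, -0.0056, 0.1048]
eef_rot: [0.062, 0.998, -0.0, 0.0]
contact_force: [-0.1, -0.2, -4.1]
opening: 0.423
finger_force: 45.0
```

Call:
play_rows(translation=[[0,0,0.001],[0,0,0.001],[0,0,0],[0,0,0]], delta_rot=[[0,0,0],[0,0,0],[0,0,0],[0,0,0]], grip=[-1,-1,-1,-1])

```text
clock: 36.72
tool_pos: [0.554, -0.0055, 0.1035]
eef_rot: [0.062, 0.998, -0.0, 0.0]
contact_force: [-2.4, -0.6, 5.9]
opening: 0.423
finger_force: 45.0
```

Call:
play_rows(translation=[[0,0,-0.0005],[0,0,0],[0,0,0],[0,0,0],[0,0,-0.01],[0,0,-0.02],[0,0,-0.03],[0,0,-0.03],[0,0,-0.03],[0,0,-0.02],[0,0,0],[0,0,0]], delta_rot=[[0,0,0],[0,0,0],[0,0,0],[0,0,0],[0,0,0],[0,0,0],[0,0,0],[0,0,0],[0,0,0],[0,0,0],[0,0,0],[0,0,0]], grip=[-1,0,0.4,0.8,1,1,1,1,1,1,1,1])

```text
clock: 38.22
tool_pos: [0.5535, -0.0059, 0.2424]
eef_rot: [0.062, 0.998, -0.0, -0.001]
contact_force: [-0.7, -0.4, -0.1]
opening: 1.005
finger_force: 0.0
```

```bash
python3 strap.py .048 w15
python3 - <<'E'
from h import *
im=cv2.imread("pics/w15.png"); 
g=cv2.cvtColor(im,cv2.COLOR_BGR2GRAY)
print(g[120:215:2,266:296:2])
E
```

```text
t 38.23 p [ 0.5535 -0.0059  0.2424] yaw_x 172.92 z [-0.001 -0.001 -1.   ] f [-0.7 -0.4 -0.1] op 1.005 ff 0.0 q [ 0.38  0.79 -0.8   1.83  0.74  0.86  0.66]
steel_strap conf 0.61 area 7321 rect [278.5 191.5] [ 51. 173.] -0.0 n 1
outer [554.5  -5.7  37.8 137.8  83.1] tool [ -1.3   0.5 194.4] bbox (253, 105, 52, 174)
hole [553.3  -5.7  16.9  47.2  83.4] tool [-1.000e-01  3.000e-01  1.944e+02] bbox (268, 166, 23, 60)
[[106 111 123 123 118 115 115 117 116 119 122 125 123 123 124]
 [106 109 116 116 118 119 120 120 123 121 124 125 125 121 118]
 [101 103 106 110 115 116 115 116 118 117 118 118 117 117 116]
 [100 100 101 102 113 113 112 113 114 113 114 118 118 117 114]
 [100 100 100 102 113 113 113 113 114 115 116 118 117 117 116]
 [100 101 100 102 112 113 113 113 115 114 115 119 117 118 116]
 [101 100  99 100 110 112 112 112 113 113 117 118 118 117 116]
 [104 105 105 104 106 109 112 113 116 114 117 121 123 123 119]
 [108 108 109 107 105 107 116 118 120 120 123 127 125 125 122]
 [108 108 108 107 107 110 119 120 121 122 123 127 125 124 123]
 [109 108 107 107 106 108 110 117 121 120 124 126 125 
[... 1640 characters left out ...]
6  68]
 [ 66  61  60  64  52  51  54  52  51  51  59  59  57  66  67]
 [ 66  61  72  64  53  57  64  66  62  55  58  66  63  66  67]
 [ 66  65 106  93  65  74  75  76  74  69  75 101  76  66  67]
 [ 66  64 113 108  75  75  80  79  77  72  86 114  80  66  66]
 [ 66  66 112 105  74  79  82  81  79  74  88 115  79  66  68]
 [ 65  64 113 109  74  79  86  87  81  76  92 116  79  65  67]
 [ 65  65 105 112  80  84 109 114  95  75  98 113  81  67  68]
 [ 65  64 100 114  97  92 121 124 108  88 109 112  79  65  67]
 [ 64  63  98 116 113 105 115 122 110 112 117 112  78  65  67]
 [ 65  63  98 116 116 116 113 113 113 116 116 112  80  67  69]
 [ 64  64  99 117 115 116 114 114 114 116 117 112  80  66  69]]
```

The strap is seated: measured 138 x 38 mm at z 0.048, with the stud within 2 mm of the slot's middle. Next is the washer.

Call:
play_rows(translation=[[-0.0004,-0.0362,0],[-0.0004,-0.0362,0],[-0.0004,-0.0362,0],[-0.0004,-0.0362,0],[-0.0004,-0.0362,0],[-0.0004,-0.0362,0.018],[-0.0004,-0.0362,0.018],[-0.0004,-0.0362,0.018],[0,0,0],[0,0,0]], delta_rot=[[0,0,0],[0,0,0],[0,0,0],[0,0,0],[0,0,0],[0,0,0],[0,0,0],[0,0,0],[0,0,0],[0,0,0]], grip=[1,1,1,1,1,1,1,1,1,1])

```text
clock: 39.58
tool_pos: [0.5216, -0.292, 0.1889]
eef_rot: [0.061, 0.998, 0.001, -0.0]
contact_force: [0.1, 0.0, -0.0]
opening: 1.0
finger_force: 0.0
```

```bash
cat > ring.py <<'E'
import sys
from h import *
# ring.py name target ztop : ellipse fit of outer and hole contours, in tool mm
n,t,z=sys.argv[1],sys.argv[2],float(sys.argv[3])
s,M=st(); c=cal("wrist"); im=r.snapshot("wrist"); cv2.imwrite(f"pics/{n}.png",im)
k=sil("wrist",t)
if k:
    cs,h=cv2.findContours(k[2],cv2.RETR_CCOMP,cv2.CHAIN_APPROX_NONE)
    for i,q in enumerate(cs):
        if cv2.contourArea(q)>60:
            p=(pts(c,q,z)*1000).astype(np.float32); e=cv2.fitEllipse(p)
            d=M.T@(np.array([e[0][0]/1e3,e[0][1]/1e3,z])-s["tool_pos"])
            print("hole" if h[0][i][3]>=0 else "outer",np.round(np.hstack(e),1),"tool",np.round(d*1e3,1),"bbox",cv2.boundingRect(q))
E
python3 ring.py w16 thick_washer .008
```

```text
t 39.58 p [ 0.5216 -0.292   0.1889] yaw_x 172.98 z [-0.     0.002 -1.   ] f [ 0.1  0.  -0. ] op 1.0 ff 0.0 q [ 0.86  0.92 -0.79  1.73  0.83  0.86  1.14]
thick_washer conf 0.58 area 2121 rect [274.6 196.7] [54.1 54.4] 71.6 n 1
outer [ 518.6 -294.1   40.    41.    98.2] tool [  2.7  -2.8 180.9] bbox (247, 170, 56, 55)
hole [ 518.2 -294.2   13.9   15.2  178.1] tool [  3.1  -2.9 180.9] bbox (264, 188, 22, 19)
```

Call:
play_rows(translation=[[0.0025,-0.0028,0.015],[0,0,0.018],[0,0,0.018],[0,0,0.018],[0,0,0.018],[0,0,0.016],[0,0,0.01],[0,0,0.006],[0,0,0.002],[0,0,0.001],[0,0,0],[0,0,0]], delta_rot=[[0,0,0],[0,0,0],[0,0,0],[0,0,0],[0,0,0],[0,0,0],[0,0,0],[0,0,0],[0,0,0],[0,0,0],[0,0,0],[0,0,0]], grip=[1,1,1,1,1,1,1,1,1,1,1,1], squeeze=20)

```text
clock: 41.18
tool_pos: [0.5187, -0.2959, 0.0676]
eef_rot: [0.062, 0.998, -0.0, 0.0]
contact_force: [-0.4, -0.8, 0.4]
opening: 1.001
finger_force: 0.0
```

Call:
play_rows(translation=[[0,0,0.001],[0,0,0],[0,0,0],[0,0,0],[0,0,0],[0,0,0],[0,0,0],[0,0,-0.01],[0,0,-0.02],[0,0,-0.03],[0,0,-0.03],[0,0,-0.03],[0,0,0],[0,0,0]], delta_rot=[[0,0,0],[0,0,0],[0,0,0],[0,0,0],[0,0,0],[0,0,0],[0,0,0],[0,0,0],[0,0,0],[0,0,0],[0,0,0],[0,0,0],[0,0,0],[0,0,0]], grip=[1,-1,-1,-1,-1,-1,-1,-1,-1,-1,-1,-1,-1,-1])

```text
clock: 42.92
tool_pos: [0.5181, -0.296, 0.1862]
eef_rot: [0.062, 0.998, -0.0, -0.0]
contact_force: [-1.1, 0.0, -0.5]
opening: 0.468
finger_force: 20.0
```

```bash
python3 ring.py w17 thick_washer .127
```

```text
t 42.92 p [ 0.5181 -0.296   0.1862] yaw_x 172.92 z [-0.001 -0.    -1.   ] f [-1.1  0.  -0.5] op 0.468 ff 20.0 q [ 0.86  0.92 -0.78  1.73  0.83  0.86  1.14]
thick_washer conf 0.58 area 6192 rect [278.5 281. ] [90. 95.] 90.0 n 1
outer [ 517.5 -295.9   40.3   42.5   79.4] tool [ 0.6  0.  59.2] bbox (231, 236, 96, 91)
hole [ 516.7 -295.7   12.4   14.9  161.9] tool [ 1.4  0.1 59.2] bbox (261, 267, 37, 28)
```

Call:
play_rows(translation=[[-0.0073,0.0366,-0.007],[-0.0073,0.0366,-0.007],[-0.0073,0.0366,0],[-0.0073,0.0366,0],[-0.0073,0.0366,0],[-0.0073,0.0366,0],[-0.0073,0.0366,0],[-0.0073,0.0366,0],[0,0,0],[0,0,0],[0,0,0]], delta_rot=[[0,0,0],[0,0,0],[0,0,0],[0,0,0],[0,0,0],[0,0,0],[0,0,0],[0,0,0],[0,0,0],[0,0,0],[0,0,0]], grip=[-1,-1,-1,-1,-1,-1,-1,-1,-1,-1,-1])

```text
clock: 44.4
tool_pos: [0.6122, -0.0142, 0.1996]
eef_rot: [0.063, 0.998, -0.001, -0.001]
contact_force: [0.2, 0.7, -1.1]
opening: 0.467
finger_force: 20.0
```

```bash
cat > stud.py <<'E'
import sys
from h import *
# find stud tip (z=.082): print predicted px and gray patch around it; refine by brightest small blob
s,M=st(); c=cal("wrist"); im=r.snapshot("wrist"); cv2.imwrite(f"pics/{sys.argv[1]}.png",im)
p=proj(c,[.5527,-.0054,.082]); print("pred tip px",p)
g=cv2.cvtColor(im,cv2.COLOR_BGR2GRAY); x,y=np.round(p).astype(int)
print("cols from",x-16,"rows from",y-16); print(g[y-16:y+18:2,x-16:x+18:2])
E
python3 stud.py w18; python3 - <<'E'
import cv2
cv2.imwrite('pics/w18c.png',cv2.imread('pics/w18.png'))
E
```

```text
t 44.4 p [ 0.6122 -0.0142  0.1996] yaw_x 172.81 z [-0.001 -0.001 -1.   ] f [ 0.2  0.7 -1.1] op 0.467 ff 20.0 q [ 0.35  0.91 -0.76  1.68  0.78  0.89  0.71]
pred tip px [281.37950135 126.24421163]
cols from 265 rows from 110
[[114 110  68  66  66  74  88  76  79  77  75  79  83  82  76  98 127]
 [ 95  87  65  68  67  65  73  83  88  84  70  73  81  82  78  98 128]
 [ 68  69  64  66  66  70  92 107 106 100  86  83  73  77  77  97 128]
 [ 67  67  64  68  75  94  96 101 106 108 108 104  83  73  68  99 128]
 [ 66  62  59  67  88  98 100 109 116 120 120 112 104  74  64  98 127]
 [ 64  61  59  72  89  94 103 119 142 140 130 121 113  88  64  97 127]
 [ 70  60  59  78  93  93 113 179 224 220 163 126 116  93  63  98 126]
 [ 72  63  69  82  90  90 135 226 235 235 206 130 114  89  63  99 127]
 [ 99  79  91 109 101  86 129 226 235 236 201 125 109  86  64  99 127]
 [109  95  95 111 107  86  98 177 222 209 143 110  93  72  65  98 127]
 [109 101  98 108 108  99  83  92 112 108  99  88  72  68  82  99 127]
 [110 101 121 147 120 109 102  98  89  81  85  73  71  99 115 102 127]
 [109 103 165 212 189 146 121 123 104  79  90 106 139 152 133 102 128]
 [110 103 172 216 216 207 202 202 170 125 127 140 164 166 137 103 127]
 [109 102 172 216 216 216 216 217 206 142 131 139 162 166 138 103 127]
 [109 104 172 216 215 217 217 210 195 141 131 133 142 154 137 103 126]
 [109 105 174 216 216 217 216 181 146 142 133 132 131 141 135 104 127]]
```

Call:
play_rows(translation=[[0.02,0.0005,0],[0.02,0.0005,0.01],[0.0196,0.0005,0.01],[0,0,0.01],[0,0,0],[0,0,0]], delta_rot=[[0,0,0],[0,0,0],[0,0,0],[0,0,0],[0,0,0],[0,0,0]], grip=[-1,-1,-1,-1,-1,-1])

```text
clock: 45.2
tool_pos: [0.5548, -0.0038, 0.1704]
eef_rot: [0.062, 0.998, 0.0, 0.001]
contact_force: [-0.3, 0.3, -0.7]
opening: 0.47
finger_force: 20.0
```

```bash
for i in 1 2 3; do python3 -c "
from h import *
r.snapshot('wrist');st()"; done
```

```text
t 45.25 p [ 0.5547 -0.0037  0.1705] yaw_x 172.87 z [ 0.001  0.    -1.   ] f [ 1.3 -0.3 -0.7] op 0.471 ff 20.0 q [ 0.33  0.88 -0.71  1.87  0.87  0.72  0.55]
t 45.3 p [ 0.5545 -0.0036  0.1705] yaw_x 172.89 z [ 0.001  0.    -1.   ] f [ 0.3 -0.5 -0.3] op 0.465 ff 20.0 q [ 0.33  0.88 -0.71  1.87  0.87  0.72  0.55]
t 45.35 p [ 0.5543 -0.0036  0.1705] yaw_x 172.89 z [ 0.001  0.    -1.   ] f [ 0.4  0.4 -0.1] op 0.466 ff 20.0 q [ 0.33  0.88 -0.71  1.87  0.87  0.72  0.55]
```

Call:
play_rows(translation=[[0.001,-0.0019,0],[0,0,0.003],[0,0,0],[0,0,0],[0,0,0]], delta_rot=[[0,0,0],[0,0,0],[0,0,0],[0,0,0],[0,0,0]], grip=[-1,-1,-1,-1,-1])

```text
clock: 45.98
tool_pos: [0.5525, -0.0053, 0.1672]
eef_rot: [0.062, 0.998, 0.0, 0.0]
contact_force: [0.5, -0.4, -1.1]
opening: 0.464
finger_force: 20.0
```

```bash
for i in 1 2; do python3 ring.py w19 thick_washer .111; done; python3 - <<'E'
import cv2
g=cv2.cvtColor(cv2.imread('pics/w19.png'),cv2.COLOR_BGR2GRAY); print(g[262:302:2,254:304:2])
E
```

```text
t 45.98 p [ 0.5525 -0.0053  0.1672] yaw_x 172.93 z [ 0.  0. -1.] f [ 0.5 -0.4 -1.1] op 0.464 ff 20.0 q [ 0.33  0.89 -0.71  1.88  0.87  0.72  0.55]
thick_washer conf 0.85 area 6374 rect [279. 281.] [90. 96.] 90.0 n 2
outer [550.3  -5.1  39.7  41.9  83.7] tool [ 2.2 -0.1 56.2] bbox (231, 236, 97, 91)
hole [549.7  -5.1  11.7  13.5 171.5] tool [ 2.7 -0.2 56.2] bbox (261, 269, 35, 26)
t 46.08 p [ 0.5525 -0.0053  0.1673] yaw_x 172.92 z [ 0. -0. -1.] f [-0.1  0.2 -0.3] op 0.467 ff 20.0 q [ 0.33  0.89 -0.71  1.88  0.87  0.72  0.55]
thick_washer conf 0.96 area 6364 rect [278.5 281. ] [90. 95.] 90.0 n 1
outer [550.3  -5.   39.8  41.9  85.9] tool [ 2.2  0.  56.3] bbox (231, 236, 96, 91)
hole [549.6  -4.9  11.8  13.7 168.6] tool [ 3.   0.1 56.3] bbox (262, 268, 35, 27)
[[127 127 130 129 126 126 150 195 203 210 212 213 212 212 212 212 200 135
  123 120 122 126 129 131 131]
 [140 144 148 147 144 142 150 207 220 218 208 210 213 212 215 215 204 147
  140 139 137 140 144 146 147]
 [145 147 149 150 145 140 140 200 216 213 214 217 220 221 224 226 224 178
  147 147 146 144 143 143 142]
 [132 131 132 133
[... 1068 characters left out ...]
24 123 122 121 121 122 123 122 123 124
  126 109  84  96 133 139 139]
 [148 148 144 132  98  88 100 114 122 123 124 121 121 122 124 122 122 121
  107  89  84 104 139 143 142]
 [146 146 147 141 111  90  99  98 104 113 118 120 121 121 121 117 110  96
   86  85  92 124 144 147 146]
 [149 148 146 143 125  98 102 102  95  94  95  98 100 103  99  91  88  86
   88  91 108 136 145 148 147]
 [151 149 148 144 141 123 105 109  99 101  95  95  93  90  90  90  89  90
   92 106 132 141 144 145 146]
 [148 150 150 149 147 142 128 126 109 107 105 101 100  96  95  95  94  98
  114 135 143 145 144 142 144]
 [147 148 149 150 150 148 145 197 191 149 124 117 111 105 106 117 130 125
  141 145 148 148 145 145 144]]
```

Call:
play_rows(translation=[[0,0,0.008],[0,0,0.008],[0,0,0.007],[0,0,0.007],[0,0,0],[0,0,0]], delta_rot=[[0,0,0],[0,0,0],[0,0,0],[0,0,0],[0,0,0],[0,0,0]], grip=[-1,-1,-1,-1,-1,-1])

```text
clock: 46.92
tool_pos: [0.5525, -0.0053, 0.1373]
eef_rot: [0.062, 0.998, 0.0, 0.0]
contact_force: [0.6, -0.5, -0.7]
opening: 0.463
finger_force: 20.0
```

Call:
play_rows(translation=[[0,0,0.008],[0,0,0.008],[0,0,0.004],[0,0,0.0015],[0,0,0],[0,0,0]], delta_rot=[[0,0,0],[0,0,0],[0,0,0],[0,0,0],[0,0,0],[0,0,0]], grip=[-1,-1,-1,-1,-1,-1])

```text
clock: 47.68
tool_pos: [0.5526, -0.0053, 0.1159]
eef_rot: [0.062, 0.998, 0.0, 0.0]
contact_force: [-0.3, 0.7, -0.2]
opening: 0.469
finger_force: 20.0
```

```bash
python3 ring.py w20 thick_washer .058
```

```text
t 47.67 p [ 0.5526 -0.0053  0.1159] yaw_x 172.92 z [ 0.  0. -1.] f [-0.3  0.7 -0.2] op 0.469 ff 20.0 q [ 0.29  0.96 -0.63  1.9   0.97  0.63  0.47]
thick_washer conf 0.98 area 5545 rect [278.5 281. ] [90. 95.] 90.0 n 1
outer [551.3  -5.2  39.8  42.2  82.3] tool [ 1.3 -0.  57.9] bbox (231, 236, 96, 91)
hole [556.1  -5.9  13.5  27.1  82.7] tool [-3.5 -0.1 57.9] bbox (261, 268, 35, 56)
```

The hole in the washer mask now stretches along the protruding stud, so the washer is threaded. I'll lower it 1 mm and release.

Call:
play_rows(translation=[[0,0,0.001],[0,0,0],[0,0,0],[0,0,0],[0,0,0],[0,0,-0.01],[0,0,-0.02],[0,0,-0.03],[0,0,-0.03],[0,0,-0.03],[0,0,0],[0,0,0]], delta_rot=[[0,0,0],[0,0,0],[0,0,0],[0,0,0],[0,0,0],[0,0,0],[0,0,0],[0,0,0],[0,0,0],[0,0,0],[0,0,0],[0,0,0]], grip=[-1,-1,0.1,0.4,0.8,1,1,1,1,1,1,1])

```text
clock: 49.28
tool_pos: [0.552, -0.0057, 0.2344]
eef_rot: [0.062, 0.998, -0.0, -0.0]
contact_force: [-1.1, 0.2, -0.3]
opening: 1.002
finger_force: 0.0
```

```bash
python3 ring.py w21 thick_washer .056; python3 strap.py .048 w22; python3 stud.py w22b | head -3
```

```text
t 49.27 p [ 0.552  -0.0057  0.2344] yaw_x 172.92 z [-0.001 -0.001 -1.   ] f [-1.1  0.2 -0.3] op 1.002 ff 0.0 q [ 0.38  0.8  -0.79  1.84  0.75  0.84  0.65]
thick_washer conf 0.92 area 2083 rect [279.5 202. ] [54. 55.] 90.0 n 1
outer [552.2  -5.4  40.1  41.2  78.7] tool [ -0.2   0.5 178.4] bbox (252, 175, 56, 55)
hole [553.6  -5.6  14.6  18.6  84.2] tool [ -1.7   0.4 178.4] bbox (269, 193, 21, 25)
t 49.38 p [ 0.5518 -0.0057  0.2338] yaw_x 172.93 z [-0.002 -0.001 -1.   ] f [-0.4 -0.5 -0.4] op 1.003 ff 0.0 q [ 0.38  0.8  -0.79  1.84  0.75  0.84  0.65]
steel_strap conf 0.94 area 6492 rect [279.  147.5] [79. 54.] 90.0 n 1
outer [596.1 -10.4  38.   55.5  83.1] tool [-44.9   0.9 185.7] bbox (255, 221, 50, 66)
outer [514.1  -0.7  38.   56.4  83.1] tool [ 37.7   0.4 185.8] bbox (252, 108, 55, 80)
t 49.48 p [ 0.552  -0.0055  0.2338] yaw_x 172.93 z [-0.002 -0.    -1.   ] f [-0.7  0.3 -0.8] op 1.001 ff 0.0 q [ 0.38  0.8  -0.79  1.84  0.75  0.84  0.65]
pred tip px [278.89254603 215.29082335]
cols from 263 rows from 199
```

The washer is seated (outer diameter 41 mm at z 0.056). Last is the nut.

Call:
play_rows(translation=[[0.0109,-0.036,0],[0.0109,-0.036,0],[0.0109,-0.036,0],[0.0109,-0.036,0],[0.0109,-0.036,0],[0.0109,-0.036,0],[0.0109,-0.036,0.01],[0.0109,-0.036,0.01],[0.0109,-0.036,0.01],[0,0,0.01],[0,0,0],[0,0,0]], delta_rot=[[0,0,0],[0,0,0],[0,0,0],[0,0,0],[0,0,0],[0,0,0],[0,0,0],[0,0,0],[0,0,0],[0,0,0],[0,0,0],[0,0,0]], grip=[1,1,1,1,1,1,1,1,1,1,1,1])

```text
clock: 51.02
tool_pos: [0.4162, -0.3134, 0.1951]
eef_rot: [0.06, 0.998, 0.0, 0.001]
contact_force: [1.2, 0.0, 0.2]
opening: 1.0
finger_force: 0.0
```

```bash
cat > brass.py <<'E'
import sys
from h import *
# brass.py name ztop: brass sleeve ring ellipse (HSV) near the nut mask, tool mm
n,z=sys.argv[1],float(sys.argv[2])
s,M=st(); c=cal("wrist"); im=r.snapshot("wrist"); cv2.imwrite(f"pics/{n}.png",im)
k=sil("wrist","clamp_nut")
m=cv2.morphologyEx(k[2],cv2.MORPH_CLOSE,np.ones((25,25),np.uint8))
hsv=cv2.cvtColor(im,cv2.COLOR_BGR2HSV); b=((hsv[...,1]>110)&(hsv[...,2]>90)&(m>0)).astype(np.uint8)
for nm,q in(("nut",k[1]),("brass",max(cv2.findContours(b,cv2.RETR_EXTERNAL,cv2.CHAIN_APPROX_NONE)[0],key=cv2.contourArea,default=None))):
    if q is None or len(q)<5: print(nm,"none"); continue
    e=cv2.fitEllipse((pts(c,q,z)*1000).astype(np.float32)); d=M.T@(np.array([e[0][0]/1e3,e[0][1]/1e3,z])-s["tool_pos"])
    print(nm,np.round(np.hstack(e),1),"tool",np.round(d*1e3,1),"bbox",cv2.boundingRect(q))
E
python3 brass.py w23 .028
```

```text
t 51.02 p [ 0.4162 -0.3134  0.1951] yaw_x 173.08 z [ 0.001  0.001 -1.   ] f [1.2 0.  0.2] op 1.0 ff 0.0 q [ 1.01  0.83 -0.78  1.96  0.88  0.73  1.14]
clamp_nut conf 0.82 area 2631 rect [275.7 200.6] [57.8 59.1] 25.0 n 1
nut [ 411.9 -315.    40.2   42.8   81.6] tool [  4.2  -2.2 167.1] bbox (245, 169, 62, 63)
brass [ 413.9 -315.4   21.3   21.3   43.1] tool [  2.1  -2.4 167.1] bbox (260, 189, 31, 30)
```

Call:
play_rows(translation=[[0.0021,-0.0023,0.015],[0,0,0.018],[0,0,0.018],[0,0,0.018],[0,0,0.018],[0,0,0.016],[0,0,0.012],[0,0,0.008],[0,0,0],[0,0,0]], delta_rot=[[0,0,0],[0,0,0],[0,0,0],[0,0,0],[0,0,0],[0,0,0],[0,0,0],[0,0,0],[0,0,0],[0,0,0]], grip=[1,1,1,1,1,1,1,1,1,1], squeeze=20)

```text
clock: 52.38
tool_pos: [0.413, -0.3169, 0.0721]
eef_rot: [0.062, 0.998, -0.0, 0.0]
contact_force: [-0.3, -0.0, -0.0]
opening: 0.998
finger_force: 0.0
```

```bash
python3 brass.py w24 .028
```

```text
t 52.38 p [ 0.413  -0.3169  0.0721] yaw_x 172.92 z [ 0.001 -0.    -1.   ] f [-0.3 -0.  -0. ] op 0.998 ff 0.0 q [ 0.9   1.01 -0.57  2.    1.18  0.52  0.89]
clamp_nut conf 0.96 area 8577 rect [282.5 286.5] [ 99. 111.] 90.0 n 1
nut [ 408.7 -314.8   41.4   43.2   89.4] tool [ 4.6  1.6 44.1] bbox (227, 237, 112, 100)
brass [ 414.  -315.    21.1   21.3   88.3] tool [-0.7  2.1 44.1] bbox (256, 280, 56, 50)
```

Call:
play_rows(translation=[[-0.0006,0.0019,0],[0,0,0],[0,0,0],[0,0,0],[0,0,0],[0,0,0],[0,0,0],[0,0,0],[0,0,-0.01],[0,0,-0.02],[0,0,-0.03],[0,0,-0.03],[0,0,-0.03],[0,0,-0.02],[0,0,0],[0,0,0]], delta_rot=[[0,0,0],[0,0,0],[0,0,0],[0,0,0],[0,0,0],[0,0,0],[0,0,0],[0,0,0],[0,0,0],[0,0,0],[0,0,0],[0,0,0],[0,0,0],[0,0,0],[0,0,0],[0,0,0]], grip=[1,1,-1,-1,-1,-1,-1,-1,-1,-1,-1,-1,-1,-1,-1,-1])

```text
clock: 54.48
tool_pos: [0.4131, -0.315, 0.2112]
eef_rot: [0.062, 0.998, 0.0, -0.001]
contact_force: [-0.3, 0.2, -0.5]
opening: 0.492
finger_force: 20.0
```

```bash
python3 brass.py w25 .168
```

```text
t 54.48 p [ 0.4131 -0.315   0.2112] yaw_x 172.91 z [-0.001  0.    -1.   ] f [-0.3  0.2 -0.5] op 0.492 ff 20.0 q [ 1.03  0.8  -0.79  1.95  0.84  0.76  1.18]
clamp_nut conf 0.55 area 8523 rect [278.5 286. ] [ 98. 111.] 90.0 n 2
nut [ 407.8 -314.3   41.    42.7   82.5] tool [ 5.2  0.  43.2] bbox (223, 237, 112, 99)
brass [ 413.  -314.7   20.9   21.    52.8] tool [ 0.1  0.3 43.2] bbox (252, 280, 55, 49)
```

Call:
play_rows(translation=[[-0.0112,0.0361,0],[-0.0112,0.0361,0],[-0.0112,0.0361,0],[-0.0112,0.0361,0],[-0.0112,0.0361,0],[-0.0112,0.0361,0],[-0.0112,0.0361,0],[-0.0112,0.0361,0],[-0.0112,0.0361,0],[0,0,0.02],[0,0,0.012],[0,0,0],[0,0,0],[0,0,0]], delta_rot=[[0,0,0],[0,0,0],[0,0,0],[0,0,0],[0,0,0],[0,0,0],[0,0,0],[0,0,0],[0,0,0],[0,0,0],[0,0,0],[0,0,0],[0,0,0],[0,0,0]], grip=[-1,-1,-1,-1,-1,-1,-1,-1,-1,-1,-1,-1,-1,-1])

```text
clock: 56.32
tool_pos: [0.5539, -0.0055, 0.1802]
eef_rot: [0.062, 0.998, -0.0, 0.0]
contact_force: [0.9, 0.9, -1.1]
opening: 0.496
finger_force: 20.0
```

```bash
python3 brass.py w26 .135
```

```text
t 56.33 p [ 0.5539 -0.0055  0.1802] yaw_x 172.87 z [ 0.001 -0.    -1.   ] f [ 0.9  0.9 -1.1] op 0.496 ff 20.0 q [ 0.34  0.87 -0.72  1.87  0.84  0.74  0.57]
clamp_nut conf 0.97 area 8434 rect [278.3 286.3] [110.1  98.7] 1.4 n 1
nut [549.9  -5.1  41.4  43.2  83.8] tool [ 4.1 -0.1 45.2] bbox (223, 237, 111, 100)
brass [555.1  -5.5  21.   21.5  72.4] tool [-1.1  0.2 45.2] bbox (252, 280, 55, 49)
```

Call:
play_rows(translation=[[0.0014,0,0],[0,0,0.008],[0,0,0],[0,0,0.006],[0,0,0.006],[0,0,0.006],[0,0,0.006],[0,0,0],[0,0,0]], delta_rot=[[0,0,0],[0,0,0],[0,0,0],[0,0,0],[0,0,0],[0,0,0],[0,0,0],[0,0,0],[0,0,0]], grip=[-1,-1,-1,-1,-1,-1,-1,-1,-1])

```text
clock: 57.55
tool_pos: [0.5524, -0.0048, 0.1478]
eef_rot: [0.062, 0.998, 0.0, 0.0]
contact_force: [0.3, -0.3, -0.8]
opening: 0.491
finger_force: 20.0
```

Call:
play_rows(translation=[[0,-0.0004,0.006],[0,0,0.006],[0,0,0.004],[0,0,0.002],[0,0,0],[0,0,0]], delta_rot=[[0,0,0],[0,0,0],[0,0,0],[0,0,0],[0,0,0],[0,0,0]], grip=[-1,-1,-1,-1,-1,-1])

```text
clock: 58.3
tool_pos: [0.5524, -0.0052, 0.1298]
eef_rot: [0.062, 0.998, 0.0, 0.0]
contact_force: [0.2, 0.0, -1.5]
opening: 0.493
finger_force: 20.0
```

Call:
play_rows(translation=[[0,0,0.001],[0,0,0],[0,0,0],[0,0,0],[0,0,0],[0,0,-0.01],[0,0,-0.02],[0,0,-0.03],[0,0,-0.03],[0,0,-0.03],[0,0,0],[0,0,0]], delta_rot=[[0,0,0],[0,0,0],[0,0,0],[0,0,0],[0,0,0],[0,0,0],[0,0,0],[0,0,0],[0,0,0],[0,0,0],[0,0,0],[0,0,0]], grip=[-1,-1,0.2,0.5,0.8,1,1,1,1,1,1,1])

```text
clock: 59.8
tool_pos: [0.5519, -0.0056, 0.2484]
eef_rot: [0.062, 0.998, -0.0, -0.0]
contact_force: [0.8, 0.2, -0.2]
opening: 1.0
finger_force: 0.0
```

```bash
python3 brass.py w27 .084; python3 - <<'E'
from h import *
a=r.snapshot("scene"); b=cv2.imread("pics/w27.png")
cv2.imwrite("pics/final.png",np.hstack([cv2.resize(a[150:290,220:360],(400,400),interpolation=cv2.INTER_CUBIC),cv2.resize(b[60:300,160:400],(400,400),interpolation=cv2.INTER_CUBIC)]))
E
```

```text
t 59.8 p [ 0.5519 -0.0056  0.2484] yaw_x 172.92 z [-0.001 -0.001 -1.   ] f [ 0.8  0.2 -0.2] op 1.0 ff 0.0 q [ 0.38  0.78 -0.8   1.83  0.73  0.86  0.67]
clamp_nut noneTraceback (most recent call last):
  File "brass.py", line 7, in <module>
    m=cv2.morphologyEx(k[2],cv2.MORPH_CLOSE,np.ones((25,25),np.uint8))
                       ~^^^
TypeError: 'NoneType' object is not subscriptable
```

View pics/final.png

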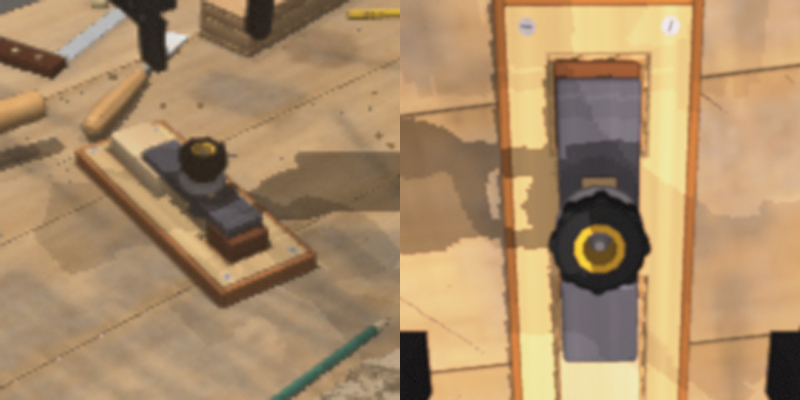

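The final view shows the strap level on the walnut and the blank. The washer and nut are on the stud, with the tip showing inside the brass sleeve at about (600,245). The gripper is clear, so I'm handing in.

```bash
python3 -c "
from plant import r
print(r.finish_job())"
```

```text
the job is handed in; nothing more can be done
None
```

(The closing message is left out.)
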